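# Mount a circuit board on three standoffs

### The job

Mount the circuit board on the white base. First pick out the three long hexagonal standoffs and stand one upright in each of the base's three flared cups; then lower the board, components up, over them so that their pins come through its three holes and it lies level on all three. Leave the two short round spacers, the solder spool and the attenuator where they stand.

Things in the scene. Friction and masses are not known exactly. Their poses are not given: they have to be found in the camera images.
- base: white base plate, 124 x 104 mm (x, y), 8 mm thick, fixed. Origin: centre of its underside, z up. Three round flared cups on it at (x, y) = (-40, 30), (-40, -30) and (40, 0) mm in its frame: inner floor at z = 8 mm, inner diameter 22.4 mm at the floor, widening to about 33 mm at the rim at z = 21 mm. A standoff's foot is led in and stands on the floor with about 1 mm of play all round
- board: green circuit board, 124 x 104 x 3.5 mm, 0.16 kg, flat on the bench, parts up. Origin: centre of its underside, z up. 18 mm holes at (x, y) = (-40, 30), (-40, -30), (40, 0) mm in its frame, like the cups: it fits one way round only. Hold it by the silvery can in its middle, 52 (x) x 40 (y) mm, z = 3.5 to 25.5 mm. Two connectors stick out 14 mm at +x. Mounted, its underside is 53 mm above the bench
- standoff_a: one of three alike long hexagonal brass standoffs, upright, 56 mm tall, 45 g. Origin: centre of its underside, z up its axis. Round foot, diameter 20 mm, 12 mm high; hexagonal body, 22 mm across flats, from z = 12 to 45 mm, flats facing its own +y, -y and every 60 degrees from there; on top a steel pin tapering from 8 to 4.4 mm, z = 45 to 56 mm. Any of the three may go in any cup
- standoff_b: one of three alike long hexagonal brass standoffs, upright, 56 mm tall, 45 g. Origin: centre of its underside, z up its axis. Round foot, diameter 20 mm, 12 mm high; hexagonal body, 22 mm across flats, from z = 12 to 45 mm, flats facing its own +y, -y and every 60 degrees from there; on top a steel pin tapering from 8 to 4.4 mm, z = 45 to 56 mm. Any of the three may go in any cup
- standoff_c: one of three alike long hexagonal brass standoffs, upright, 56 mm tall, 45 g. Origin: centre of its underside, z up its axis. Round foot, diameter 20 mm, 12 mm high; hexagonal body, 22 mm across flats, from z = 12 to 45 mm, flats facing its own +y, -y and every 60 degrees from there; on top a steel pin tapering from 8 to 4.4 mm, z = 45 to 56 mm. Any of the three may go in any cup
- spacer_a: one of two alike short round brass spacers (not wanted), 37 mm tall, standing upright: foot of diameter 20 mm, knurled round body of diameter 34 mm from z = 14 to 26 mm, thin pin on top. Origin at the centre of its underside
- spacer_b: one of two alike short round brass spacers (not wanted), 37 mm tall, standing upright: foot of diameter 20 mm, knurled round body of diameter 34 mm from z = 14 to 26 mm, thin pin on top. Origin at the centre of its underside
- spool: solder spool with black flanges, diameter 54 mm, 40 mm high, standing on its flange; not wanted. Origin at the centre of its underside
- attenuator: black finned attenuator lying down, 20 mm wide and high, 58 mm long along its own y; not wanted. Origin under its centre
Things that resemble listed ones, but are neither listed nor needed, are in the scene too. What is shaped like the standoff_a but red is not meant.

How it is judged:
By the outcome, as a careful person would: the job done as asked, in the order asked, and still so for the second after the job is handed in, with the robot touching nothing.
It also fails if it takes over 115 s, if anything falls off the work surface, if the arm or the gripper's body presses on something with over 40 N, if the wrist force passes 120 N, or if a joint passes its speed limit or range.

### The arm

A 6-joint arm with a two-finger parallel gripper is mounted at the origin on the work surface; the furniture and walls round the work are solid. World frame = base frame: x ahead of the robot, y to its left, z up, the work surface at z = 0. Lengths are in m, angles in rad, forces in N, time in s.
With the tool pointing down it reaches from about 0.3 to 0.825 m from the base axis. Payload 5.4 kg.
Tool frame: the origin (TCP) lies at the very end of the fingers, on their centre line; the grasp point (between the pads) lies 19 mm behind it; y points along the fingers, z is the direction in which the jaws open and shut, and the axes are right-handed (so a half turn about y gives the same grasp; the last joint's range is limited). The gripper opens to 92 mm and grips with 3 to 60 N. Pads are 20 mm wide; open, the fingers measure 128 mm over their backs; the gripper's body (75 mm by 189 mm) begins 69 mm behind the grasp point.
Start: joints at [-1.38, 0.158, 1.597, -0, 1.386, -0.21], TCP at [0.224, -0.529, 0.215] pointing down, gripper open.
Joint ranges: [-2.91, 2.91], [-0.94, 2.29], [0.18, 2.7], [-1.29, 4.43], [0.17, 2.64], [-3, 3]. Speed limits (rad/s): [2.57, 2.57, 3.14, 3.14, 3.14, 3.14].

### API

Orientations are given as a unit quaternion [w, x, y, z].
In Python, from plant import * gives the robot as it stands. The module is installed in compiled form; this text tells all that it offers. Calls block until the motion is done:
- move_to(position, orientation): joint-space move of the TCP to a pose.
- move_l(position, rotation=None, speed=0.15, f_stop=None): straight line of the TCP; rotation=None keeps the orientation; speed is the mean speed in m/s. With f_stop (N) it stops when the force on the tool has changed by that much, and returns True; else False.
- goto_joints(angles): joint-space move.
- move_gripper(opening): finger opening in m; the grip force is fixed at half the most; returns when the fingers have stopped.
- wait(seconds).
- solve_ik(position, orientation): joint angles nearest the present ones, or None.
- sense(): the state.
- capture(name): name is "scene" or "top"; returns (picture, depth): 420x560x3 uint8, red, green, blue; 420x560 float32, m along the optical axis (not along the pixel's ray), 0 where there is no reading.
- calibration(name): a dict with "fx", "fy", "cx", "cy" (pixels), "origin" and "rotation" of the camera in the world. Camera axes: x right, y up, looking along -z (the intrinsics and any distortion apply to the point x, -y, -z); pixel columns grow to the right and rows downward; lengths in m; the calibration is good to about 2 mm. A picture is of the moment at which its call begins. calibration takes no time and is no camera call.
A pose or a line that the arm cannot do raises IKError and nothing moves.
- sign_off(): hands the job in, once; it reports no verdict.
The state is a dict: "t": time; "q": joint angles; "qd": joint speeds; "tau": joint torques, N m; "tcp_pos": TCP position; "orientation": TCP orientation; "wrist_force": force on the tool from outside, world axes, zero at the start; "moment": the same for the moment, N m; "width": finger opening in m.
Only numpy, scipy, OpenCV 4.12 (cv2) and the standard library are available. Lean on these libraries where they do the work, as an engineer would, in place of code of your own. Each camera call takes 0.05 s, during which the arm holds its last target.

## Working session

There is one attempt and no reset: what is moved stays moved. The work goes in short steps, each a Python script; the robot and the scene stay as the last script left them, time stands still between calls to the robot, and variables do not carry over. Pictures are saved under pics/ and viewed, and the job is handed in when it is done.

```bash
mkdir -p pics
python3 - <<'E'
from plant import *
import cv2,numpy as np
for n in("scene","top"):
    p,d=capture(n); np.savez(f"pics/{n}0.npz",p=p,d=d); cv2.imwrite(f"pics/{n}0.png",p[:,:,::-1])
    print(n,calibration(n), d[d>0].min(), d.max(),(d==0).mean())
print(sense())
E
```

```text
scene {'fx': 404.00800720653916, 'fy': 404.00800720653916, 'cx': 276.3525710767951, 'cy': 207.22006662193274, 'origin': array([-0.11579066,  0.62803527,  0.5891165 ]), 'rotation': array([-0.31146881, -0.16707957,  0.45743074,  0.81598328])} 0.52821785 2.9041011 0.003983843537414966
top {'fx': 515.4546961635575, 'fy': 515.4546961635575, 'cx': 274.75829734242416, 'cy': 209.03892787031236, 'origin': array([ 0.3298374 , -0.04039762,  1.34740725]), 'rotation': array([-0.70297852, -0.04244938,  0.03573252,  0.70904333])} 0.58907384 2.2692316 0.0040178571428571425
{'t': 0.1, 'q': array([-1.38008458e+00,  1.58957188e-01,  1.59810816e+00, -5.16604814e-06,
        1.38621619e+00, -2.10142198e-01]), 'qd': array([-0.00041088,  0.00115879, -0.0028072 , -0.00013411, -0.00135143,
        0.00043414]), 'tau': array([-1.48431404e-04, -3.86501241e+01, -3.22961497e+01,  7.04215234e-02,
        3.39648477e-02, -5.06433662e-05]), 'tcp_pos': array([ 0.22421363, -0.52886338,  0.21373266]), 'orientation': array([ 0.1407806 , -0.14077259,  0.69354846, -0.69235427]), 'wrist_force': array([ 0.20069789, -0.43183178, -0.00664431]), 'moment': array([ 0.00767745, -0.05759503, -0.02427442]), 'width': 0.09187195022137791}
```

View pics/scene0.png

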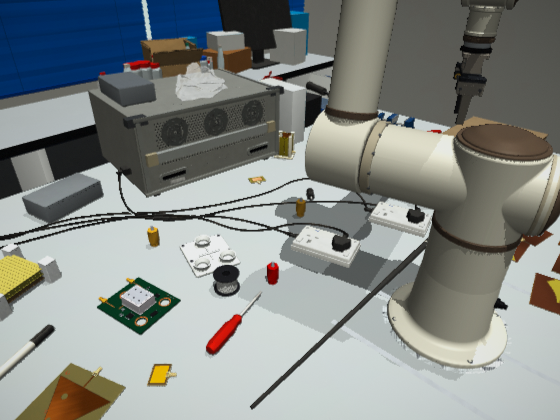

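View pics/top0.png

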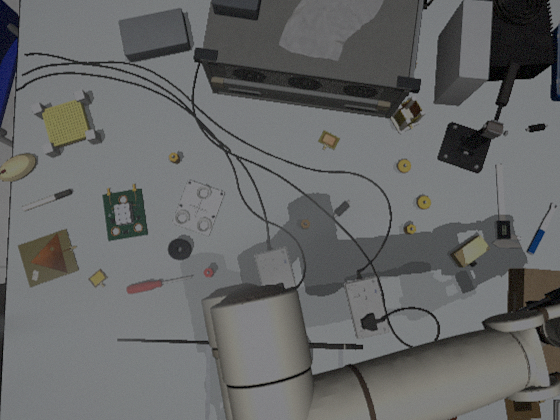

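The top view shows the board at (125,214), the base at (200,207), the spool at (179,249) and the red decoy at (210,272). Brass parts are at (174,157), (305,224), (410,229), (404,166) and (424,202). I'll zoom in and localise them.

```bash
cat > h.py <<'E'
from plant import *
import cv2,numpy as np
from scipy.spatial.transform import Rotation as R
def cam(n):
    c=calibration(n); q=c["rotation"]; return c,R.from_quat([q[1],q[2],q[3],q[0]]).as_matrix()
def ray(n,u,v):
    c,M=cam(n); u=np.asarray(u,float);v=np.asarray(v,float)
    d=np.stack([(u-c["cx"])/c["fx"],-(v-c["cy"])/c["fy"],-np.ones_like(u)],-1)
    return c["origin"],d@M.T
def onz(n,u,v,z):
    o,d=ray(n,u,v); s=(z-o[2])/d[...,2]; return o+d*s[...,None]
def cloud(n,dep):
    v,u=np.mgrid[0:420,0:560]; o,d=ray(n,u,v); return o+d*dep[...,None]
def proj(n,P):
    c,M=cam(n); p=(np.asarray(P,float)-c["origin"])@M
    return np.stack([c["cx"]-c["fx"]*p[...,0]/p[...,2],c["cy"]+c["fy"]*p[...,1]/p[...,2]],-1)
E
python3 - <<'E'
from h import *
p=np.load("pics/top0.npz");P=p["p"];d=p["d"];C=cloud("top",d)
np.set_printoptions(precision=4,suppress=True)
for nm,(u,v) in dict(bench=(260,190),bench2=(140,330),s1=(174,157),s2=(305,224),s3=(410,229),p1=(404,166),p2=(424,202),red=(210,272),spool=(179,249),board=(140,225),base=(200,207),box=(342,208)).items(): print(nm,C[v,u])
hsv=cv2.cvtColor(P,cv2.COLOR_RGB2HSV)
a=cv2.resize(P[140:300,80:240],(640,640),interpolation=cv2.INTER_CUBIC)
b=cv2.resize(P[140:260,290:440],(750,600),interpolation=cv2.INTER_CUBIC)
b=np.clip(b.astype(float)*1.5,0,255).astype(np.uint8)
cv2.imwrite("pics/a.png",a[:,:,::-1]);cv2.imwrite("pics/b.png",b[:,:,::-1])
q=np.load("pics/scene0.npz")["p"]
a=cv2.resize(q[170:345,90:325],(800,596),interpolation=cv2.INTER_CUBIC);cv2.imwrite("pics/c.png",a[:,:,::-1])
E
```

```text
bench [0.5302 0.0103 0.002 ]
bench2 [ 0.1691  0.3225 -0.0069]
s1 [0.6119 0.23   0.0446]
s2 [ 0.4345 -0.1042  0.0597]
s3 [ 0.4202 -0.3677  0.0528]
p1 [ 0.585  -0.3637  0.0312]
p2 [ 0.4901 -0.4099  0.037 ]
red [0.317  0.1353 0.0455]
spool [0.3767 0.2223 0.0027]
board [0.4403 0.3253 0.0037]
base [0.4858 0.1675 0.0085]
box [ 0.4785 -0.2025  0.0195]
```

View pics/a.png

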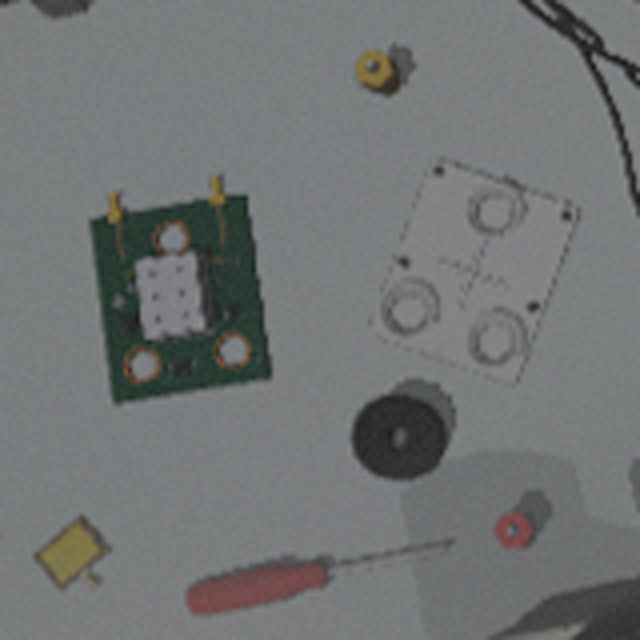

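View pics/b.png

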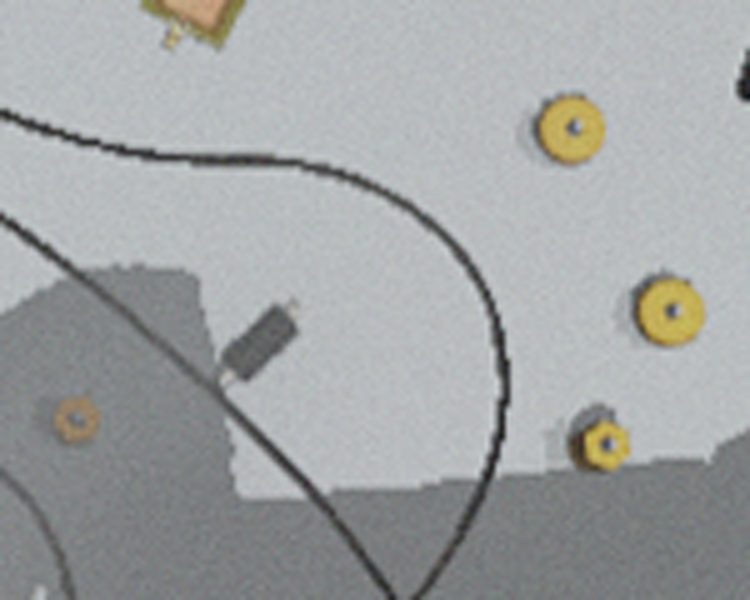

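View pics/c.png

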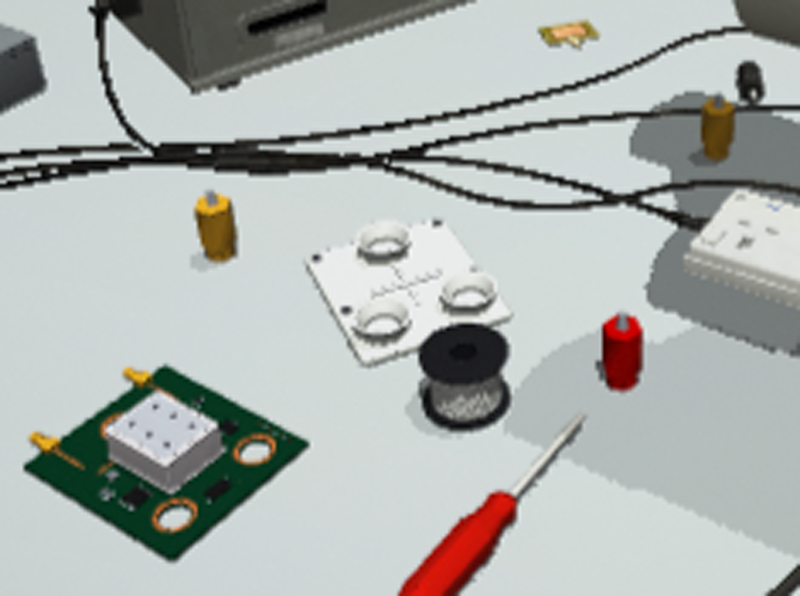

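Run:
```python
from h import *
P=np.load("pics/top0.npz")["p"]
t=[]
for (u,v) in [(174,157),(305,224),(411,229)]:
    c=P[v-10:v+10,u-10:u+10].astype(float); c=c/c.max()*255
    t.append(cv2.resize(c.astype(np.uint8),(260,260),interpolation=cv2.INTER_NEAREST))
r1=np.hstack(t)
S=np.load("pics/scene0.npz")["p"]; t=[]
for (u,v) in [(153,237),(300,208),(0,0)]:
    u,v=max(u,13),max(v,13)
    c=S[v-13:v+13,u-13:u+13].astype(float);c=c/c.max()*255
    t.append(cv2.resize(c.astype(np.uint8),(260,260),interpolation=cv2.INTER_NEAREST))
cv2.imwrite("pics/d.png",np.vstack([r1,np.hstack(t)])[:,:,::-1])
c=P[170:255,95:235];c=cv2.resize(c,(800,486),interpolation=cv2.INTER_CUBIC)
cv2.imwrite("pics/e.png",np.clip(c*1.4,0,255).astype(np.uint8)[:,:,::-1])
```

```text
(no output)
```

View pics/d.png

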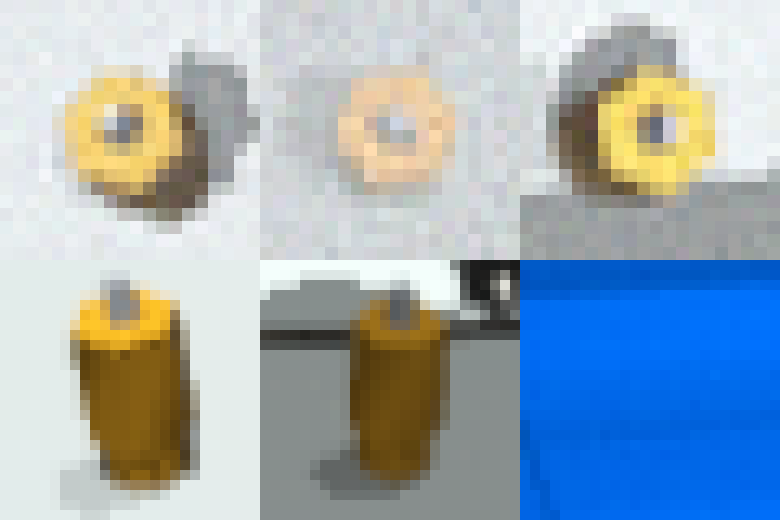

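View pics/e.png

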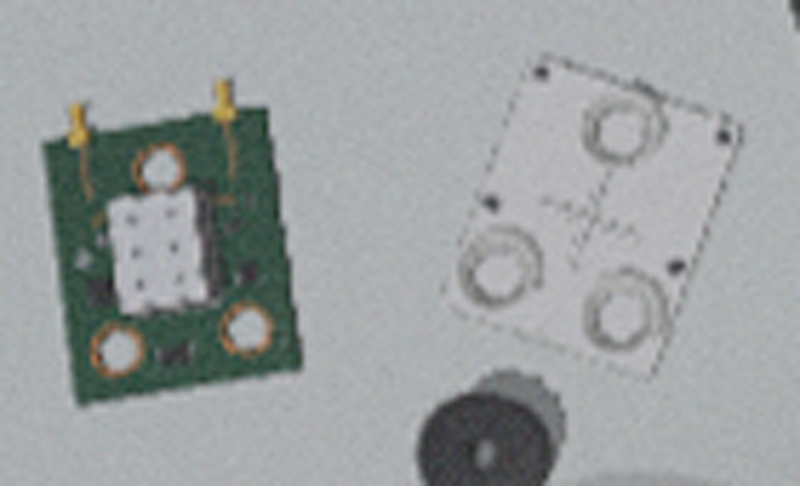

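Run:
```python
from h import *
np.set_printoptions(precision=4,suppress=True)
P=np.load("pics/top0.npz")["p"]; hsv=cv2.cvtColor(P,cv2.COLOR_RGB2HSV)
# standoffs: top faces
for (u,v) in [(174,157),(305,224),(411,229)]:
    c=hsv[v-9:v+10,u-9:u+10].astype(int)
    sat=c[...,1]>55; hue=(c[...,0]>5)&(c[...,0]<40)
    m=sat&hue; Vv=c[...,2]; thr=np.percentile(Vv[m],95)*0.72
    m=(m&(Vv>thr)).astype(np.uint8)
    k,l,st,ce=cv2.connectedComponentsWithStats(m); i=1+st[1:,4].argmax()
    cn,_=cv2.findContours((l==i).astype(np.uint8),cv2.RETR_EXTERNAL,cv2.CHAIN_APPROX_NONE)
    f=np.zeros(m.shape,np.uint8); cv2.drawContours(f,cn,0,1,-1)
    yy,xx=np.nonzero(f); cx,cy=xx.mean()+u-9,yy.mean()+v-9
    w=onz("top",np.array([cx]),np.array([cy]),.045)[0]
    # orientation: 6th harmonic of border radius from saturation-weighted profile on upsampled crop
    up=cv2.resize(P[v-12:v+13,u-12:u+13].astype(np.float32)[...,0]-P[v-12:v+13,u-12:u+13,2],None,fx=8,fy=8,interpolation=cv2.INTER_CUBIC)
    yy2,xx2=np.nonzero(f); px=onz("top",xx2+u-9.,yy2+v-9.,.045)[:,:2]-w[:2]
    rr=np.hypot(*px.T); th=np.arctan2(px[:,1],px[:,0]); sel=rr>.007
    h=(rr[sel]**4*np.exp(6j*th[sel])).sum()
    print((u,v),"npx",f.sum(),"exp",np.sqrt(3)/2*22**2/2.52**2,(cx,cy),w,"corner dir deg mod60",np.degrees(np.angle(h))/6, abs(h)/(rr[sel]**4).sum())
# board
g=((hsv[...,0]>40)&(hsv[...,0]<90)&(hsv[...,1]>70)).astype(np.uint8); g[:,200:]=0
g=cv2.morphologyEx(g,cv2.MORPH_CLOSE,np.ones((5,5)))
cn,_=cv2.findContours(g,cv2.RETR_EXTERNAL,cv2.CHAIN_APPROX_NONE);cn=max(cn,key=cv2.contourArea)[:,0].astype(float)
W=onz("top",cn[:,0],cn[:,1],.0035)
r=cv2.minAreaRect((W[:,:2]*1000).astype(np.float32)); print("board",r)
# holes: white blobs in the board hull
hull=np.zeros(g.shape,np.uint8); cv2.fillConvexPoly(hull,cv2.convexHull(cn.astype(np.int32)),1)
wm=((hsv[...,2]>115)&(hsv[...,1]<50)&(hull>0)).astype(np.uint8)
k,l,st,ce=cv2.connectedComponentsWithStats(wm)
for i in range(1,k):
    if st[i,4]>15: print("white",st[i],ce[i],onz("top",ce[i:i+1,0],ce[i:i+1,1],0.0)[0],onz("top",ce[i:i+1,0],ce[i:i+1,1],.0255)[0])
# base: corner picks & dots
e=lambda a:(np.array(a,float)+.5)/(800/140)-.5+[0,0]
pts=np.array([(538,52),(743,130),(653,380),(443,290)]);q=np.stack([95+(pts[:,0]+.5)/5.714-.5,170+(pts[:,1]+.5)/5.714-.5],1)
w=onz("top",q[:,0],q[:,1],.008); print(w, "sides",[np.linalg.norm(w[i]-w[i-1]) for i in range(4)],w.mean(0))
gr=cv2.GaussianBlur(cv2.cvtColor(P,cv2.COLOR_RGB2GRAY),(0,0),.6)
b=P[165:245,150:240]; cv2.imwrite("pics/f.png",np.clip((cv2.resize(b,(720,640),interpolation=cv2.INTER_CUBIC).astype(float)-60)*1.9,0,255)[:,:,::-1])
```

```text
(174, 157) npx 61 exp 66.00470764545041 (np.float64(172.9016393442623), np.float64(156.65573770491804)) [0.6128 0.2328 0.045 ] corner dir deg mod60 21.488133039502255 0.17944017547396618
(305, 224) npx 56 exp 66.00470764545041 (np.float64(305.10714285714283), np.float64(223.41071428571428)) [ 0.4372 -0.1052  0.045 ] corner dir deg mod60 -26.63093409716286 0.13854291188458207
(411, 229) npx 68 exp 66.00470764545041 (np.float64(411.0882352941176), np.float64(228.63235294117646)) [ 0.4216 -0.3724  0.045 ] corner dir deg mod60 10.482965048373446 0.14866681563897652
board ((469.89019775390625, 366.2800598144531), (120.86742401123047, 100.6845703125), 8.693702697753906)
white [120 197   6   5  25] [122.76 199.2 ] [0.5094 0.3734 0.    ] [0.506  0.3656 0.0255]
white [114 203  17  21 258] [121.9496 213.1822] [0.4723 0.3747 0.    ] [0.4696 0.3668 0.0255]
white [135 224   7   7  28] [138.0714 227.0714] [0.4352 0.3313 0.    ] [0.4332 0.3242 0.0255]
white [113 228   6   7  29] [115.4138 231.1034] [0.4251 0.3907 0.    ] [0.4233 0.3825 0.0255]
[[0.5612 0.1979 0.008 ]
 [0.524  0.1031 0.008 ]
 [0.4094 0.1438 0.008 ]
 [0.4514 0.2402 0.008 ]] sides [np.float64(0.11772883120146228), np.float64(0.10182463281485635), np.float64(0.12162978702877089), np.float64(0.10517725901188325)] [0.4865 0.1712 0.008 ][ WARN:0@0.232] global loadsave.cpp:1063 imwrite_ Unsupported depth image for selected encoder is fallbacked to CV_8U.
```

View pics/f.png

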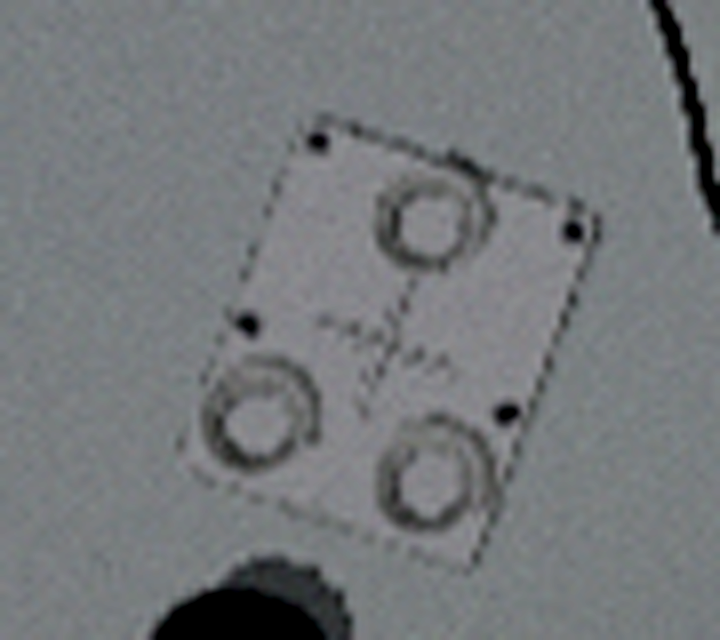

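```bash
cat >> h.py <<'E'
def rigid(A,B):
    a=A.mean(0);b=B.mean(0);x=((A-a)[:,0]+1j*(A-a)[:,1]);y=((B-b)[:,0]+1j*(B-b)[:,1])
    th=np.angle((y*x.conj()).sum()); M=np.array([[np.cos(th),-np.sin(th)],[np.sin(th),np.cos(th)]])
    t=b-M@a; return th,t,B-(A@M.T+t)
E
python3 - <<'E'
from h import *
np.set_printoptions(precision=4,suppress=True)
f=np.array([(318,115),(600,212),(472,572),(185,468),(392,345),(432,224),(264,420),(434,482)],float)
px=np.stack([150+(f[:,0]+.5)/8-.5,165+(f[:,1]+.5)/8-.5],1)
W=onz("top",px[:,0],px[:,1],.008)[:,:2]
A=np.array([(62,52),(62,-52),(-62,-52),(-62,52),(0,0),(40,0),(-40,30),(-40,-30)])/1e3
th,t,r=rigid(A,W);print("base all",np.degrees(th),t,r*1e3)
th,t,r=rigid(A[5:],W[5:]);print("cups",np.degrees(th),t,r*1e3)
th,t,r=rigid(A[:4],W[:4]);print("corners",np.degrees(th),t,r*1e3)
# board holes (floor of bench seen through: use upper edge plane mid 2 mm)
h=np.array([(122.76,199.2),(138.07,227.07),(115.41,231.10)]);W=onz("top",h[:,0],h[:,1],.0018)[:,:2]
th,t,r=rigid(np.array([(40,0),(-40,-30),(-40,30)])/1e3,W);print("board",np.degrees(th),t,r*1e3)
# scene-view check of the cups, standoff tops
P=np.load("pics/scene0.npz")["p"].copy()
B=np.load("pics/top0.npz")["p"].copy()
th0=np.radians(-20);
for nm,im in(("scene",P),("top",B)):
  pass
for w in [(.6128,.2328),(.4372,-.1052),(.4216,-.3724)]:
    print(w,proj("scene",[*w,.0]),proj("scene",[*w,.056]))
C=cloud("top",np.load("pics/top0.npz")["d"]); 
m=(C[...,2]>.08)&(abs(C[...,1]-.23)<.2)&(C[...,0]<.9)&(C[...,0]>.5); print("near tall min x",C[m][:,0].min(), C[m][C[m][:,0].argmin()])
for p,o in [((.6128,.2328,.02),0)]: pass
E
```

```text
base all -19.858634227913505 [0.4858 0.1712] [[-1.1669 -2.6505]
 [ 0.9925  2.0642]
 [-0.2973  1.3055]
 [-0.8489 -2.4783]
 [-1.6972  0.1428]
 [ 0.5632  0.9054]
 [ 1.4432  0.0327]
 [ 1.0115  0.6782]]
cups -19.889187694457814 [0.4868 0.1717] [[-0.4331  0.3934]
 [ 0.4174 -0.514 ]
 [ 0.0158  0.1206]]
corners -19.77606310706106 [0.4854 0.1707] [[-0.7965 -2.3202]
 [ 1.2219  2.4454]
 [-0.0074  1.8547]
 [-0.418  -1.9799]]
board 9.129498246950481 [0.4696 0.3667] [[ 0.1112 -0.1816]
 [ 0.2196  0.0331]
 [-0.3308  0.1485]]
(0.6128, 0.2328) [154.5228 244.2809] [151.0047 224.978 ]
(0.4372, -0.1052) [299.6222 214.7934] [300.5309 196.8431]
(0.4216, -0.3724) [357.3741 182.1882] [359.5522 165.8454]
near tall min x 0.7615207981903795 [0.7615 0.0313 0.127 ]
```

```bash
cat >> h.py <<'E'
BT=np.radians(-19.86); BC=np.array([.4863,.1715])
def rot2(a): return np.array([[np.cos(a),-np.sin(a)],[np.sin(a),np.cos(a)]])
CUP=[BC+rot2(BT)@np.array(c) for c in ((-.04,.03),(-.04,-.03),(.04,0))]
def ori(a):
    z=np.array([np.cos(a),np.sin(a),0]);y=np.array([0,0,-1.]);x=np.cross(y,z)
    q=R.from_matrix(np.stack([x,y,z],1)).as_quat(); return np.array([q[3],q[0],q[1],q[2]])
def best(p,degs):
    "jaw angle (deg candidates) with the least joint travel"
    q0=sense()["q"]; b=None
    for d in degs:
        for k in(0,180):
            o=ori(np.radians(d+k))
            try: q=solve_ik(p,o)
            except Exception: q=None
            if q is None: continue
            c=np.abs(np.array(q)-q0).max()
            if b is None or c<b[0]: b=(c,d+k,o)
    return b
def st(m=""):
    s=sense(); print(m,"t%.1f"%s["t"],np.round(s["tcp_pos"],4),"w%.4f"%s["width"],"F",np.round(s["wrist_force"],1))
    return s
def pick(xy,degs,open_=.055,zt=.018):
    move_gripper(open_)
    b=best([*xy,.13],degs); print("pick",b[:2])
    move_to([*xy,.13],b[2]); hit=move_l([*xy,zt],speed=.12,f_stop=15); st("down hit=%s"%hit)
    move_gripper(.0); s=st("grip"); move_l([*xy,.13],speed=.2); st("up")
    return b
E
python3 - <<'E'
from h import *
b=pick((.6128,.2328),(-8.5,51.5,111.5))
p,d=capture("scene"); cv2.imwrite("pics/g.png",cv2.resize(p[150:300,60:260],(800,600))[:,:,::-1])
E
```

```text
pick (np.float64(1.559223997601659), -8.5)
down hit=False t4.9 [0.6137 0.233  0.0191] w0.0552 F [-0.   0.2  0.5]
grip t5.5 [0.6129 0.2328 0.0182] w0.0219 F [0.3 0.5 1.3]
up t6.2 [0.6119 0.2326 0.1285] w0.0220 F [ 0.5 -0.1 -0.5]
```

View pics/g.png

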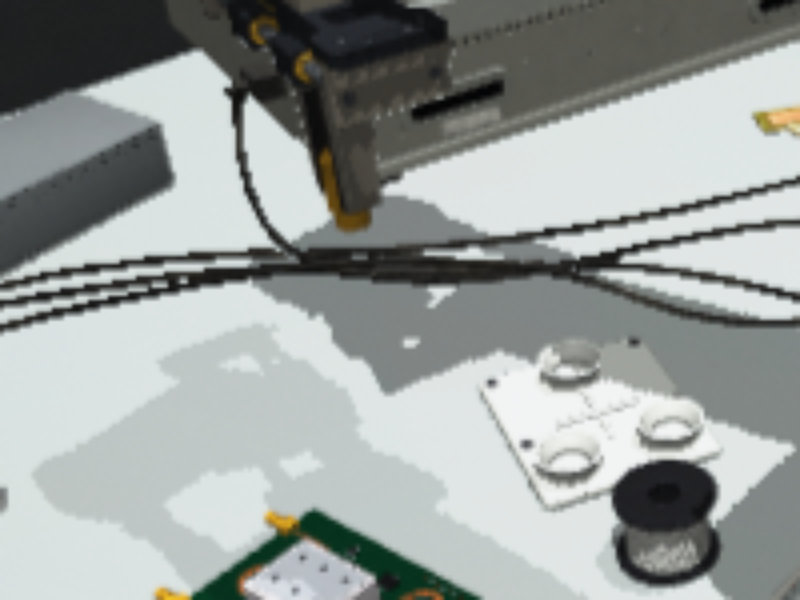

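The standoff is held across its flats, with the jaws at 21.9 mm. I'll place it in cup 3.

```bash
cat >> h.py <<'E'
def place(xy,degs,zc=.0265,ztop=.13):
    b=best([*xy,ztop],degs); print("place",b[:2])
    move_to([*xy,ztop],b[2]); st()
    move_l([*xy,.045],speed=.15); hit=move_l([*xy,zc],speed=.03,f_stop=6); st("placed hit=%s"%hit)
    move_gripper(.040); st("open"); move_l([*xy,ztop],speed=.15)
def snap(n,cam_,box,s):
    p,d=capture(cam_); np.savez(f"pics/{n}.npz",p=p,d=d); x0,y0,x1,y1=box
    c=cv2.resize(p[y0:y1,x0:x1],None,fx=s,fy=s,interpolation=cv2.INTER_CUBIC); cv2.imwrite(f"pics/{n}.png",c[:,:,::-1])
E
python3 - <<'E'
from h import *
place(CUP[2],range(-40,41,10))
b=best([.4372,-.1052,.13],(3.4,63.4,123.4)); print(b)
move_to([.4372,-.1052,.13],b[2])
snap("h","scene",(150,170,310,290),5); snap("h2","top",(150,165,240,245),8)
E
```

```text
place (np.float64(0.3252138586735325), -30)
 t6.8 [0.5231 0.1577 0.1289] w0.0220 F [ 0.2  0.9 -1.1]
placed hit=True t8.1 [0.5234 0.1579 0.0261] w0.0219 F [-0.4 -0.4  4.1]
open t8.6 [0.5224 0.1578 0.0252] w0.0402 F [-0.2 -0.1  0.6]
(np.float64(0.5778799507041358), 303.4, array([ 0.20319457, -0.20319457,  0.67728278, -0.67728278]))
```

View pics/h.png

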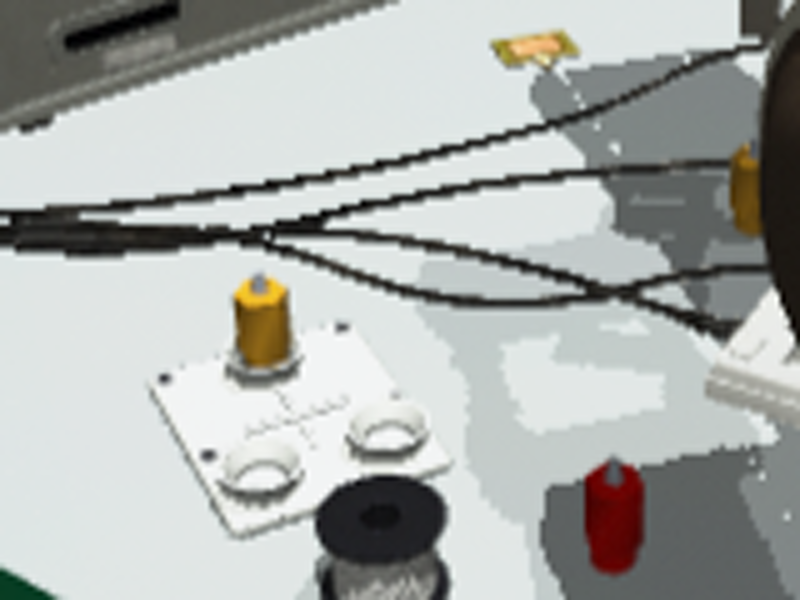

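View pics/h2.png

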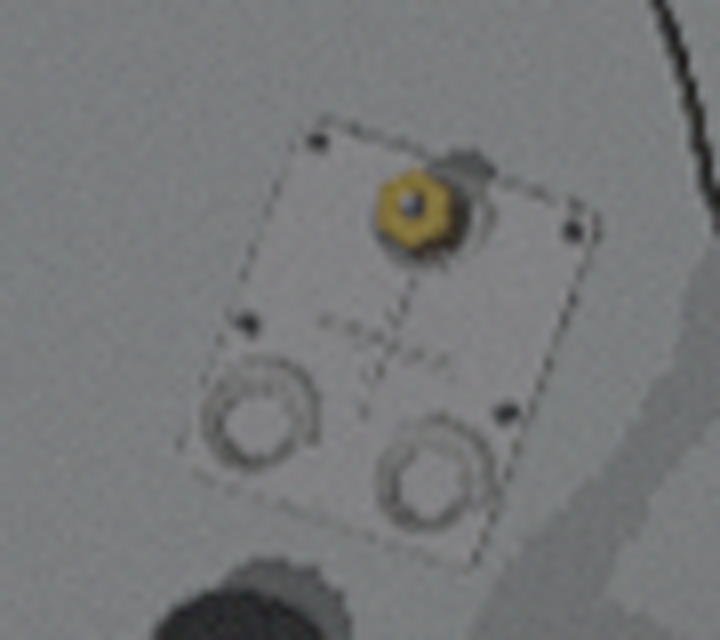

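Standoff 1 stands upright in its cup, with its pin at (260,283) in the scene crop and contact at the expected height. Next is standoff 2.

Run:
```python
from h import *
pick((.4372,-.1052),(3.4,63.4,123.4)) if False else None
b=best([.4372,-.1052,.13],(3.4,63.4,123.4)); print(b[:2])
pick((.4372,-.1052),(3.4,63.4,123.4))
if .0205<sense()["width"]<.027:
    place(CUP[1],range(0,180,10))
    b=best([.4216,-.3724,.13],(40.5,100.5)); move_to([.4216,-.3724,.13],b[2]); st("at s3")
snap("i","scene",(150,170,310,290),5); snap("i2","top",(340,165,460,255),6)
```

```text
(np.float64(0.0021114075442433267), 303.4)
pick (np.float64(0.00037762446822997564), 303.4)
down hit=False t12.4 [ 0.4378 -0.1055  0.0187] w0.0549 F [-0.3 -0.  -0.3]
grip t12.9 [ 0.4373 -0.1053  0.0181] w0.0220 F [0.2 0.4 1.3]
up t13.7 [ 0.4364 -0.1048  0.1289] w0.0220 F [-0.4  0.7 -1.2]
place (np.float64(0.5892255653822467), 0)
 t14.7 [0.4384 0.1561 0.1294] w0.0222 F [ 0.2 -1.1 -0.1]
placed hit=True t16.0 [0.4379 0.1568 0.0261] w0.0218 F [-0.3 -0.8  3.4]
open t16.5 [0.437  0.1567 0.0254] w0.0398 F [ 0.5 -0.6  0.1]
at s3 t19.3 [ 0.4221 -0.3715  0.1299] w0.0397 F [-0.2 -0.3  0.6]
```

View pics/i.png

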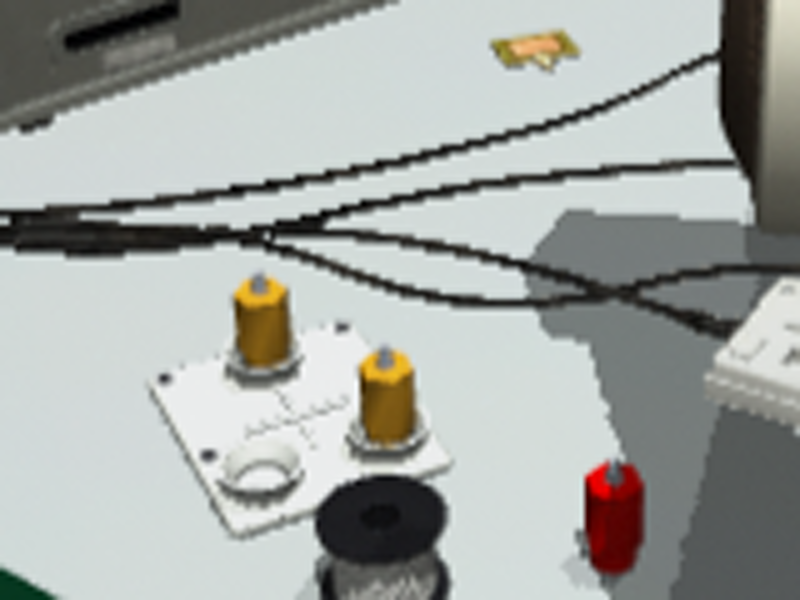

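The second standoff stands upright, with its pin at (385,353). Now the third; for cup 1 I'll keep the jaws off the line to cup 2.

Run:
```python
from h import *
pick((.4216,-.3724),(40.5,100.5),open_=.05)
if .0205<sense()["width"]<.027:
    place(CUP[0],range(-60,31,10))
    b=best([.4696,.3667,.2],(99.1,)); print(b[:2])
    move_to([.55,-.1,.25],ori(np.radians(b[1])))
    st()
snap("j","scene",(90,180,310,345),3.6); snap("j2","top",(95,165,235,260),5.7)
```

```text
pick (np.float64(0.00026642236419738285), 280.5)
down hit=False t21.1 [ 0.4221 -0.3731  0.0189] w0.0505 F [-0.9  0.4  0.6]
grip t21.6 [ 0.4217 -0.3725  0.0183] w0.0220 F [0.1 0.4 1.5]
up t22.3 [ 0.421  -0.3717  0.1287] w0.0218 F [ 0.3  0.2 -0. ]
place (np.float64(1.1342479331202528), -60)
 t24.4 [0.4594 0.2126 0.13  ] w0.0215 F [ 0.6 -0.1 -0.4]
placed hit=True t25.8 [0.4583 0.2132 0.0263] w0.0220 F [-0.2 -1.   4.2]
open t26.2 [0.4575 0.213  0.0255] w0.0400 F [-0.7 -0.2 -0.5]
(np.float64(0.6292161206036508), 279.1)
 t28.4 [ 0.5496 -0.0988  0.2491] w0.0400 F [ 0.   0.2 -0. ]
```

View pics/j.png

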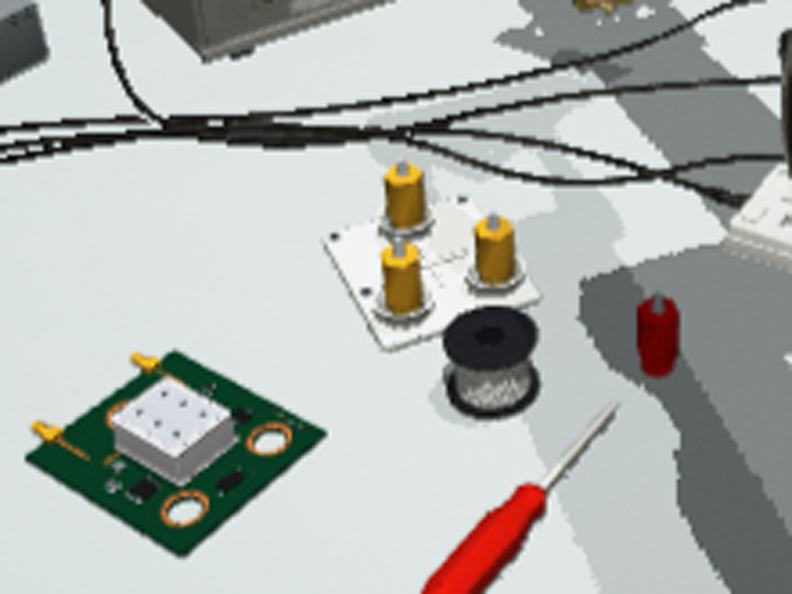

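View pics/j2.png

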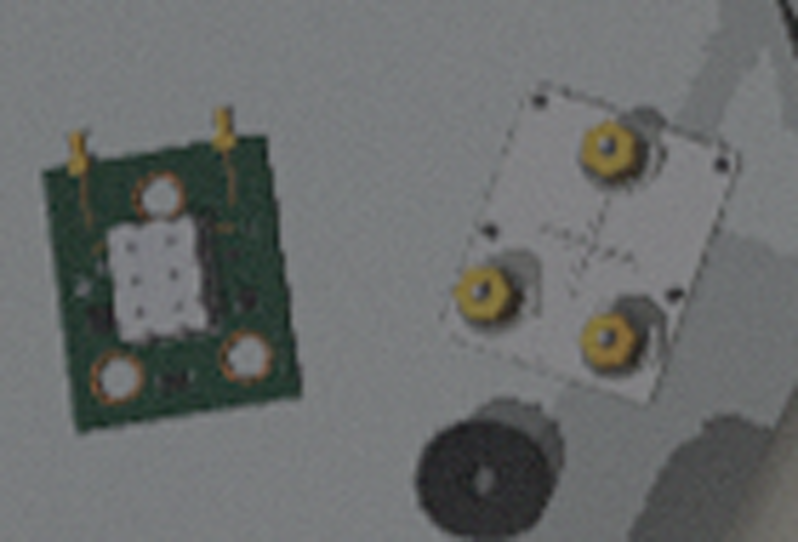

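All three stand upright in their cups; the hexagon tops are at (612,150), (486,293) and (611,341) in the top crop. Before moving the board I'll measure them to get its target.

Run:
```python
from h import *
np.set_printoptions(precision=4,suppress=True)
P=np.load("pics/j2.npz")["p"]; hsv=cv2.cvtColor(P,cv2.COLOR_RGB2HSV).astype(int)
s=5.7; g=[(486,293),(611,341),(612,150)]; W=[]
for x,y in g:
    u,v=int(95+x/s),int(165+y/s); c=hsv[v-9:v+10,u-9:u+10]
    m=(c[...,1]>55)&(c[...,0]>5)&(c[...,0]<40); V=c[...,2]; m=(m&(V>.72*np.percentile(V[m],95))).astype(np.uint8)
    cn,_=cv2.findContours(m,cv2.RETR_EXTERNAL,cv2.CHAIN_APPROX_NONE); f=np.zeros(m.shape,np.uint8); cv2.drawContours(f,[max(cn,key=cv2.contourArea)],0,1,-1)
    yy,xx=np.nonzero(f); W.append(onz("top",np.array([xx.mean()+u-9]),np.array([yy.mean()+v-9]),.053)[0,:2]); print(f.sum(),W[-1])
W=np.array(W);A=np.array([(-40,30),(-40,-30),(40,0)])/1e3
th,t,r=rigid(A,W); print(np.degrees(th),t,r*1e3); print(W-np.array(CUP))
h=np.array([(122.76,199.2),(138.07,227.07),(115.41,231.10)])
hs=cv2.cvtColor(P,cv2.COLOR_RGB2HSV)
for p in (np.load("pics/top0.npz")["p"],P): print(np.abs(p[175:245,95:150].astype(int)-np.load("pics/top0.npz")["p"][175:245,95:150]).mean())
# can top: red-ish white blob, rectangle at z=.0255
k=((hs[...,2]>115)&(hs[...,1]<50)).astype(np.uint8)[203:224,112:133]
cn,_=cv2.findContours(k,cv2.RETR_EXTERNAL,cv2.CHAIN_APPROX_NONE);cn=max(cn,key=cv2.contourArea)[:,0]
w=onz("top",cn[:,0]+112.,cn[:,1]+203.,.0255)[:,:2]; print("can",cv2.minAreaRect((w*1000).astype(np.float32)))
```

```text
65 [0.4582 0.2135]
66 [0.4373 0.1578]
67 [0.5227 0.1582]
-20.25989469550008 [0.4852 0.1719] [[ 0.0812 -0.3682]
 [ 0.0071  0.2256]
 [-0.0883  0.1426]]
[[-0.0007  0.0002]
 [-0.0012  0.001 ]
 [-0.0012  0.0003]]
0.0
3.3852813852813854
can ((469.5507507324219, 367.37078857421875), (48.19597244262695, 38.335323333740234), 8.866438865661621)
```

The target (485.2, 171.9) mm at -20.2° agrees with the cup fit and with the TCP at release. The can centre agrees with the hole fit to 1 mm. Next I'll pick up the board.

Run:
```python
from h import *
xy=(.4696,.3669); a=9.1+90
move_gripper(.065)
cand=[]
for k in(0,180):
    q1=solve_ik([*xy,.15],ori(np.radians(a+k))); q2=solve_ik([.4852,.1719,.15],ori(np.radians(69.9+k))); print(k,None if q1 is None else np.round(q1,2),None if q2 is None else np.round(q2,2))
    if q1 is not None and q2 is not None: cand.append((abs(q1[5])+abs(q2[5]),k))
k=min(cand)[1]
move_to([*xy,.15],ori(np.radians(a+k))); move_l([*xy,.03],speed=.15); print(move_l([*xy,.0075],speed=.04,f_stop=8)); st("down")
move_gripper(0.); s=st("grip")
move_l([*xy,.06],speed=.06); st("up"); snap("k","scene",(60,150,300,330),3.3)
open("k.txt","w").write(f"{k} {s['tcp_pos'][2]}")
```

```text
0 [ 0.46  0.27  1.6  -0.    1.27 -1.27] [ 0.11  0.06  1.83 -0.    1.25 -1.11]
180 [ 0.46  0.27  1.6  -0.    1.27  1.87] [ 0.11  0.06  1.83 -0.    1.25  2.03]
False
down t32.6 [0.4696 0.3669 0.0075] w0.0649 F [-0.3  0.3  0.3]
grip t33.1 [0.4697 0.367  0.0077] w0.0395 F [ 0.2 -0.1  1.3]
up t34.1 [0.4692 0.3667 0.0595] w0.0399 F [ 0.1  0.3 -3.1]
```

View pics/k.png

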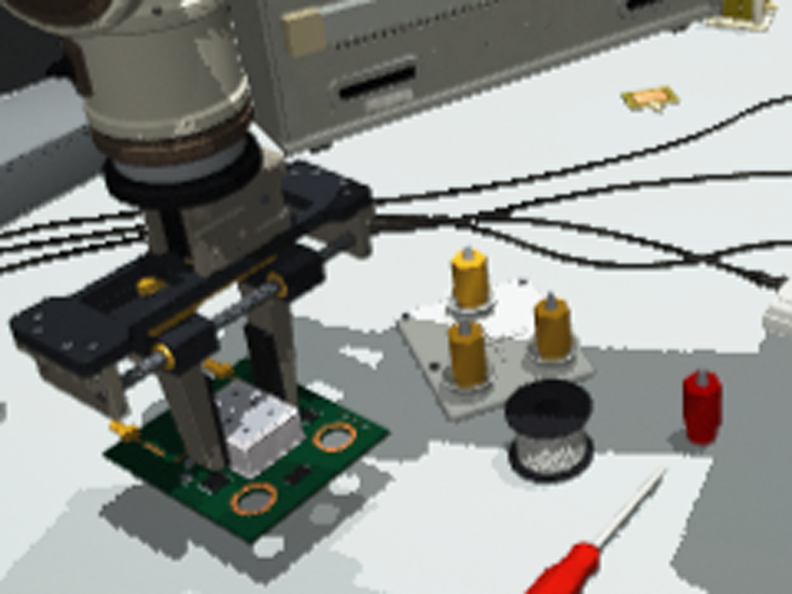

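The board is held level by the can, with 39.7 mm between the jaws. I'll raise it and hover over the pins.

Run:
```python
from h import *
xy=(.4696,.3669); k=float(open("k.txt").read().split()[0])
move_l([*xy,.15],speed=.15)
t=[.4852,.1719]; o=ori(np.radians(69.8+k))
move_to([*t,.15],o); move_l([*t,.085],speed=.1); wait(.3); st("hover")
snap("l","scene",(120,150,300,285),4.4); snap("l2","top",(150,165,240,245),8)
```

```text
hover t36.9 [0.4856 0.1719 0.0855] w0.0399 F [-0.9 -0.9 -1.8]
```

View pics/l.png

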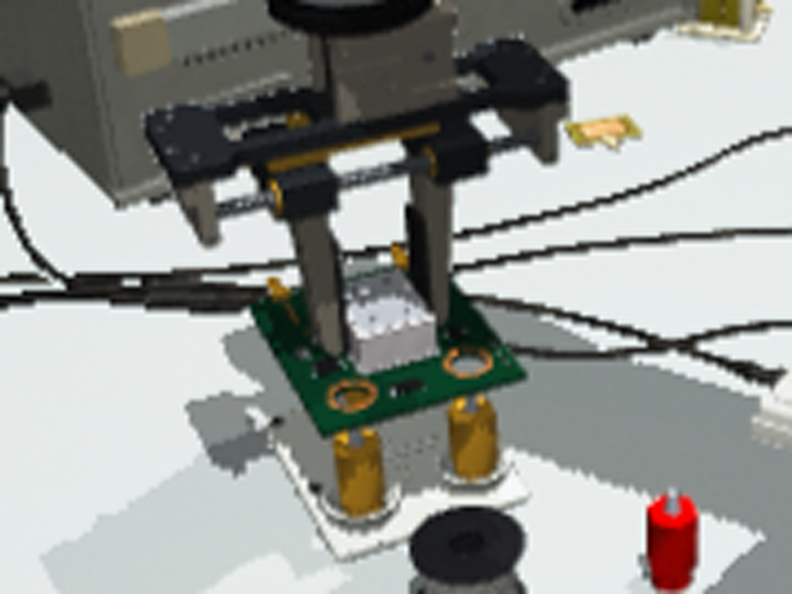

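View pics/l2.png

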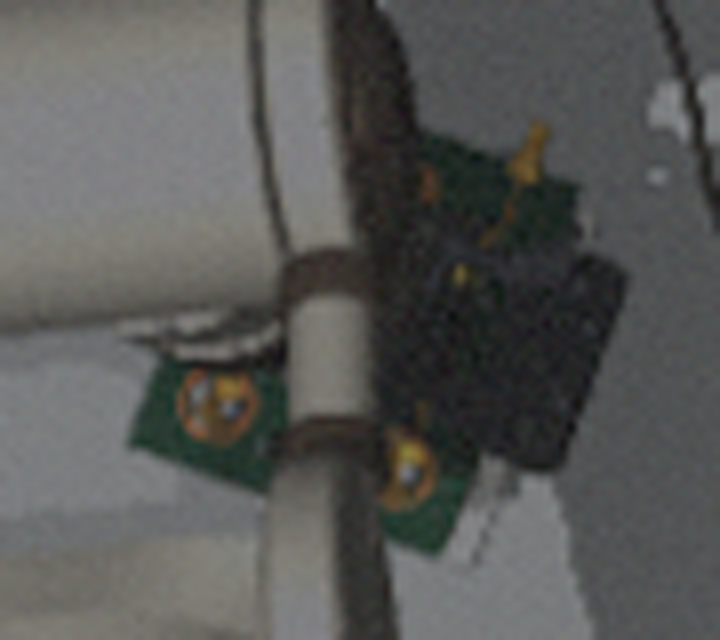

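Run:
```python
from h import *
np.set_printoptions(precision=2,suppress=True)
P=np.load("pics/l2.npz")["p"]
M=rot2(np.radians(-20.2)); T=np.array([.4852,.1719])
im=cv2.resize(P[195:235,155:215],None,fx=12,fy=12,interpolation=cv2.INTER_CUBIC)
im=np.clip(im*1.8,0,255).astype(np.uint8).copy()
a=np.linspace(0,2*np.pi,60)
for c in((-.04,.03),(-.04,-.03)):
    w=T+M@np.array(c)
    for r,z,col in((.009,.081,(255,0,255)),(.0022,.064,(0,255,255)),(.009,.0775,(255,255,255))):
        q=proj("top",np.stack([w[0]+r*np.cos(a),w[1]+r*np.sin(a),0*a+z],1)); q=((q-[155,195]+.5)*12-.5).astype(int)
        cv2.polylines(im,[q],True,col,1)
cv2.imwrite("pics/m.png",im[:,:,::-1])
S=np.load("pics/l.npz")["p"][215:262,180:250]; im=cv2.resize(S,None,fx=11,fy=11,interpolation=cv2.INTER_CUBIC).copy()
for c in((-.04,.03),(-.04,-.03)):
    w=T+M@np.array(c)
    for r,z,col in((.009,.081,(255,0,255)),(.0022,.064,(0,255,255)),(.011,.053,(255,255,255))):
        q=proj("scene",np.stack([w[0]+r*np.cos(a),w[1]+r*np.sin(a),0*a+z],1)); q=((q-[180,215]+.5)*11-.5).astype(int)
        cv2.polylines(im,[q],True,col,1)
cv2.imwrite("pics/n.png",im[:,:,::-1])
```

View pics/m.png

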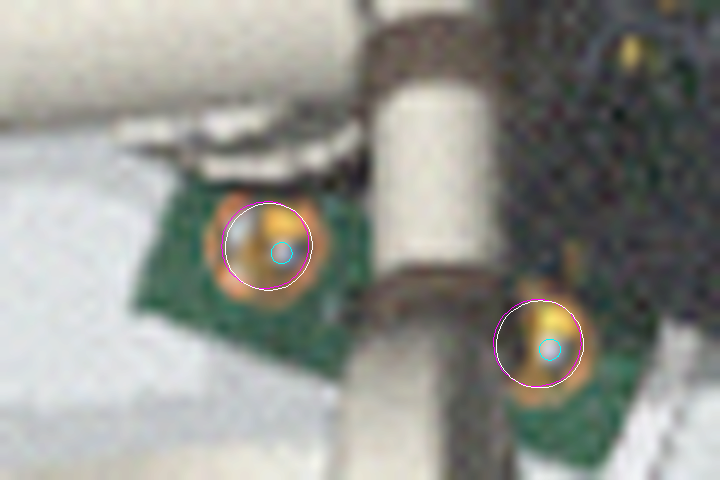

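View pics/n.png

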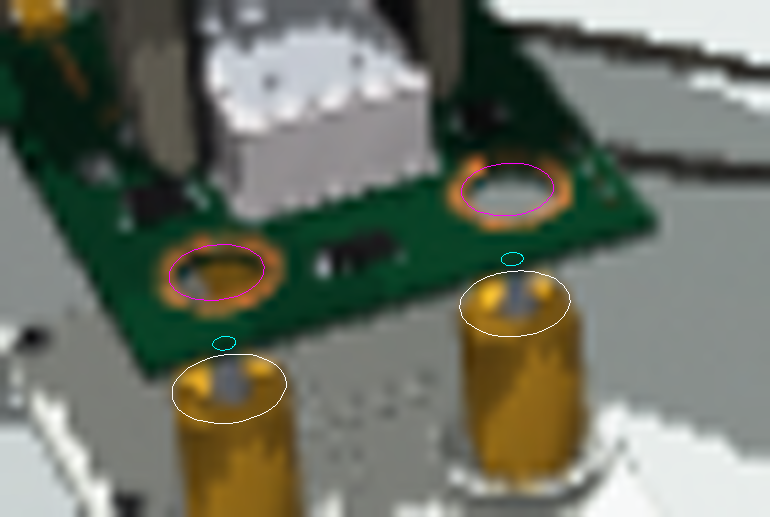

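The predicted holes and pins coincide with the seen ones to about 1 mm in both views (top: pins at (282,252) and (549,349), inside the hole circles). I'll lower the board.

Run:
```python
from h import *
t=[.4852,.1719]
print(move_l([*t,.066],speed=.05,f_stop=8)); st("a")
print(move_l([*t,.0595],speed=.02,f_stop=6)); st("contact")
```

```text
False
a t37.5 [0.4849 0.1719 0.0656] w0.0397 F [ 0.7 -0.5 -2.2]
True
contact t37.8 [0.4857 0.172  0.0607] w0.0396 F [-0.3  0.2  4.2]
```

Contact came at TCP z = 60.7 mm, exactly as expected. I'll release a little, check, then retreat.

Run:
```python
from h import *
t=[.4852,.1719]
move_gripper(.058); st("open")
move_l([*t,.16],speed=.08); st("up")
b=best([.5,-.15,.3],(90,))
move_to([.5,-.15,.3],b[2]); wait(.3); st()
snap("o","scene",(120,170,300,305),4.4); snap("o2","top",(150,165,240,245),8)
p,d=capture("top"); C=cloud("top",d); cv2.imwrite("pics/full.png",p[:,:,::-1])
hsv=cv2.cvtColor(p,cv2.COLOR_RGB2HSV); g=(hsv[...,0]>40)&(hsv[...,0]<90)&(hsv[...,1]>70)
g=cv2.erode(g.astype(np.uint8),np.ones((2,2)))>0
Q=C[g]; Q=Q[(abs(Q[:,0]-.485)<.1)&(abs(Q[:,1]-.172)<.1)&(abs(Q[:,2]-.056)<.03)]
A=np.c_[Q[:,:2]-[.485,.172],np.ones(len(Q))]; k=np.linalg.lstsq(A,Q[:,2],rcond=None)[0]
print(len(Q),"plane tilt deg",np.degrees(k[:2]),"z",k[2], "res",np.std(Q[:,2]-A@k))
```

```text
open t38.3 [0.4844 0.1718 0.0593] w0.0580 F [0.5 0.6 0.2]
up t39.7 [0.4847 0.1718 0.1593] w0.0577 F [ 0.6  0.3 -0.8]
 t41.3 [ 0.5    -0.1494  0.2997] w0.0580 F [ 0.6 -0.2  0.2]
310 plane tilt deg [-0.08945927 -0.18460883] z 0.05650281406309904 res 0.0026602467448855363
```

View pics/o.png

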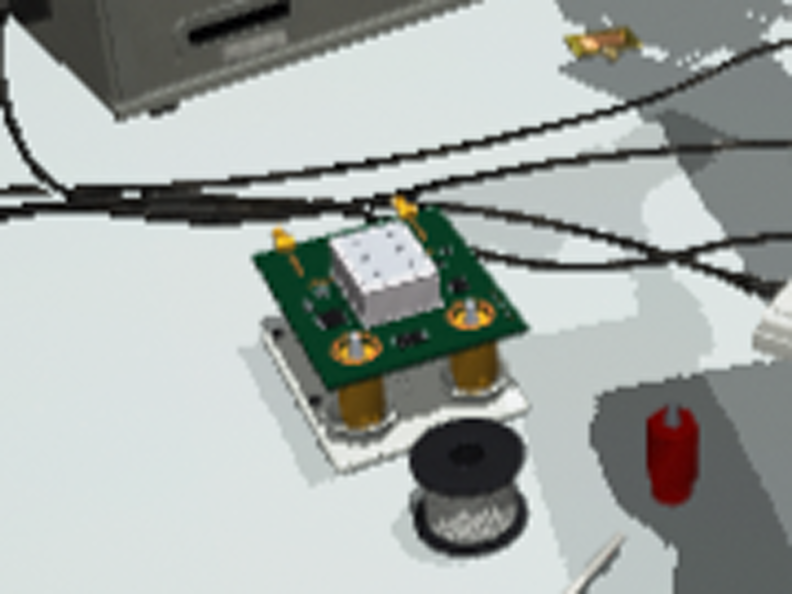

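View pics/o2.png

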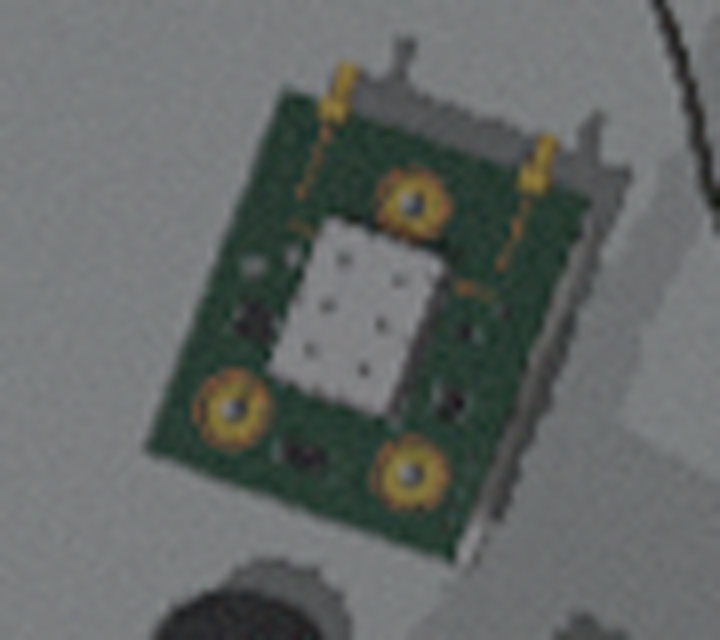

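View pics/full.png

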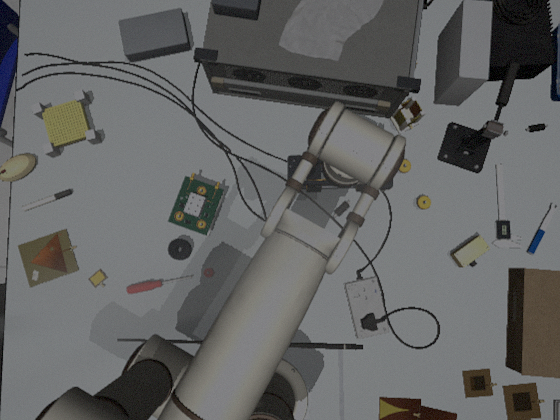

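The top crop shows all three pins centred in the board's holes, at (414,203), (233,408) and (411,473). The board is level at the right height, and the spacers, spool, attenuator and red part are where they started.

Run:
```python
from h import *
sign_off(); st()
```

```text
the job is handed in; nothing more can be done
the job is handed in; nothing more can be done
```

The circuit board is mounted on the base and the job is handed in, finished about 41 s into the 115 s allowed.

**Standoffs:** I stood the three brass hexagonal standoffs one in each flared cup. Each one made contact at the height expected for a foot standing on the cup floor, and the pictures show all three upright.

**Board:** I lifted it by the silvery can and lowered it over the pins, components up. Contact came at 60.7 mm tool height, as expected.

**Last checks:**
- **Pins:** all three show near the centres of the board's holes in the top view.
- **Level and height:** a plane fitted to the depth picture gives a tilt under 0.2° and the top face at 56.5 mm, as it should be (53 + 3.5 mm). The depth readings scatter by about 2.7 mm.
- **Parts to leave alone:** the spool, attenuator, both spacers and the red decoy appear where they started. I checked this by eye in the final pictures.
- **Forces:** no force reading I took was above about 5 N.

No check failed. One small disagreement: the base plate's corners, as I picked them out, were up to about 2.5 mm off its stated size. I relied on the cups and standoff tops instead, which fitted to 0.6 mm or better.

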